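# Dock the sample tote and tip the tall tube over the light panel

### The job

Push the sample tote along the roller track until it is fully home against the end stop of the station bay, keeping it on the rollers. Then draw the one tall capped tube out of the rack in the tote, bring it over the middle of the flat light panel and lean it over to about 45 degrees from upright, cap end higher, with its middle more than 20 cm above the bench; finish while still holding it there, still, in the gripper. Leave the three short tubes in the rack, the tote home in its bay, and everything else on the bench where it stands.

Things in the scene. Friction and masses are not known exactly. Their poses are not given: they have to be found in the camera images.
- track: Fixed aluminium roller track, 510 mm long (own y from -210 to +300 mm), 132 mm wide. Origin: on the bench top, on its centre line. Own y runs along the track, away from the bay: the tote is pushed towards -y. Grey free-turning rollers lie across it, their tops 40 mm above the bench. Side rails: inner faces at x = +-58 mm, tops 60 mm above the bench.
- bay (a point): Where the tote's origin lies when fully home in the bay: on the roller tops (40 mm above the bench), 100 mm from the face of the bay's end stop (track y = -200 mm, a steel plate, top at 90 mm). Axes as the track. The bay is the track from y = -200 to -30 mm; its side rails rise to 80 mm.
- reader_top (a point): Middle of the top of the fixed white reader box beside the bay on the track's +x side: 70 mm (x) x 150 mm (y), 95 mm high. To be left alone.
- tote: Loose grey open tote on the rollers, 108 (x) x 200 (y) x 40 mm high, walls 4 mm, about 0.5 kg. Origin: centre of its underside; its y is the track's y, so the end wall to push is the +y one, outer face at y = +100 mm. Rolls at a newton or two.
- rack_top (a point): Middle of the top of the white one-row tube rack fixed in the tote: 41 (x) x 152 mm (y), top 50 mm above the tote's underside. Four square 33 mm cells, centres 37 mm apart along y (at -55.5, -18.5, 18.5, 55.5 mm from this point), cell floor 42 mm below the top. Axes as the tote.
- tube_center (a point): Centre of the tall capped tube: round, clear and white, 120 mm long (this point is half-way, 60 mm from either end), body 29 mm diameter, white ribbed cap 32 mm diameter over the top 32 mm. About 70 g. Starts upright in any of the four cells, its top 168 mm above the bench. Own z runs from foot to cap.
- panel_mid (a point): Middle of the upper face of the fixed flat light panel, 150 x 150 mm, 12 mm high, white face in an aluminium frame, lying on the bench.
- short0: One of three short capped tubes, 66 mm high, body 29 mm and white cap 32 mm diameter, in the other cells of the rack; top 74 mm above the tote's underside. Origin: centre of its underside. To stay in the rack.
- short1: One of three short capped tubes, 66 mm high, body 29 mm and white cap 32 mm diameter, in the other cells of the rack; top 74 mm above the tote's underside. Origin: centre of its underside. To stay in the rack.
- short2: One of three short capped tubes, 66 mm high, body 29 mm and white cap 32 mm diameter, in the other cells of the rack; top 74 mm above the tote's underside. Origin: centre of its underside. To stay in the rack.
- beaker: Bystander: empty glass beaker, 68 mm diameter, 85 mm high. Origin: centre of its underside.
- dishes: Bystander: stack of three flat clear culture dishes, 90 mm diameter, 41 mm high. Origin: centre of its underside.
- washbottle: Bystander: white bottle, 60 mm diameter, 150 mm high. Origin: centre of its underside.
- tipbox: Bystander: grey box with clear lid, 85 x 120 x 57 mm high. Origin: centre of its underside.
- carton: Bystander: small cardboard carton, 100 x 70 x 60 mm high. Origin: centre of its underside.
Not all that is in view belongs to the job. What is shaped like the tote but black or pink is not meant. Leave any red look-alike of the short0 alone.

How it is judged:
On the way, in this order (a step that is already met when the one before it is completed fails the run):
1. the tote is home against the stop of the bay, with the tall tube still in its rack (y of tote in the frame of track between -0.108 and -0.092 m and z of tote in the frame of track below 0.046 m and angle between tote's own z axis and vertical below 0.08 rad and linear speed of tote below 0.03 m/s and z of tube_center in the frame of tote below 0.085 m), for 0.3 s.
2. the tall tube is drawn up out of the rack while the tote stays home (y of tote in the frame of track between -0.108 and -0.092 m and z of tote in the frame of track below 0.046 m and angle between tote's own z axis and vertical below 0.08 rad and z of tube_center in the frame of tote above 0.115 m), for 0.1 s.
At the end, for the whole second after the job is handed in: Gripper holds the tall tube, still, touching nothing else, cap end up, 33 to 57 degrees from vertical, middle at least 195 mm above the bench and within 60 mm sideways of the panel's middle; tote level on the rollers within 8 mm of the stop; short tubes in the rack (y of tote in the frame of track between -0.108 and -0.092 m and z of tote in the frame of track below 0.046 m and angle between tote's own z axis and vertical below 0.08 rad and height (world z) of tube_center above 0.195 m and angle between tube_center's own z axis and vertical between 0.58 and 0.99 rad and horizontal distance between tube_center and panel_mid below 0.06 m and linear speed of tube below 0.03 m/s and angular speed of tube below 0.3 rad/s and contact force between tube and the fingers above 2 N and contact force between tube and tote below 0.2 N and contact force between tube and track below 0.2 N and contact force between tube and panel below 0.2 N and z of each of short0, short1, short2 in the frame of tote below 0.025 m); the arm keeps its last pose, push and grip.
It fails at once if the tote is lifted off the rollers or tipped (z of tote in the frame of track above 0.06 m or angle between tote's own z axis and vertical above 0.25 rad).
It fails at once if a short tube is pulled up out of its cell (z of any of short0, short1, short2 in the frame of tote above 0.035 m).
It fails at once if a bystander is moved by more than 30 mm or tipped over (distance of any of beaker, dishes, washbottle, tipbox, carton from where it was at the start of the episode above 0.03 m or angle between any of beaker, dishes, washbottle, tipbox, carton's own z axis and vertical above 0.5 rad).
It also fails if it takes over 58 s, if anything falls off the work surface, if the arm or the gripper's body presses on something with over 40 N, if the wrist force passes 120 N, or if a joint passes its speed limit or range.

### The arm

A 6-joint arm with a two-finger parallel gripper is mounted at the origin on the work surface. World frame = base frame: x ahead of the robot, y to its left, z up, the work surface at z = 0. Lengths are in m, angles in rad, forces in N, time in s.
With the tool pointing down it reaches from about 0.375 to 0.975 m from the base axis. Payload 3.8 kg.
Tool frame: the origin (TCP) lies midway between the tips of the shut fingers; the grasp point (between the pads) lies 19 mm behind it; z points along the fingers, y is the line along which they close (so a half turn about z gives the same grasp; the last joint's range is limited). The gripper opens to 85 mm and grips with 20 to 120 N. Pads are 22 mm wide; open, the fingers measure 114 mm over their backs; the gripper's body (76 mm by 85 mm) begins 54 mm behind the grasp point. The pads swing forward as they close: fully open they stand 13 mm farther back than shut.
Start: joints at [1.174, 0.264, 1.604, -0, 1.274, -0.037], TCP at [0.238, 0.632, 0.231] pointing down, gripper open.
Joint ranges: [-2.63, 2.63], [-0.94, 2.18], [0.31, 2.57], [-1.31, 4.45], [0, 2.66], [-2.55, 2.55]. Speed limits (rad/s): [2.57, 2.57, 3.14, 3.14, 3.14, 3.14].

### API

Orientations are given as a rotation vector (axis times angle).
In Python, from workcell import bot gives the robot as it stands.
- The arm moves only by the tool servo_tool, never from a script. Its argument "series" is a list of rows, each a list of 7 numbers: the shift along the world's x, y, z in units of 0.15 m (1.0 is 0.15 m), then the turn, a rotation vector about the world's x, y, z in units of 180 degrees (1.0 is 180 degrees), then the closure, from 0 (fully open) to 1 (shut). A call has 1 to 20 rows; each row is the pose to reach, as a shift and turn from the pose commanded when the call began, turning the shorter way round; what a row does not reach only later rows make up. A row lasts 1/10 s, in which the tool goes at most 50 mm and 8.59 degrees, less where a joint would pass 70% of its speed; a pose out of reach is approached as far as the arm can. A call with a number of a shift or a turn outside -1 to 1 is refused whole. A call with a gripper value outside its range is refused whole. The fingers move at their own pace and stop on an object; "newtons" is the grip in N (left out, the last holds). Time passes only in rows, so rows that repeat a pose let the fingers close. It gives the time, the measured TCP pose, the force, the opening and the grip force at its end, in the units of the state.
- bot.read_state(): the state, without advancing time (a new reading comes with each control period).
- bot.read_camera(name): name is "scene" or "top"; returns the picture (480x640x3 uint8, red, green, blue); there is no depth.
- bot.camera_info(name): a dict with "vertical_fov" (degrees; the focal length in pixels is half the picture's height over the tangent of half this angle, whatever the lens; pixels are square), "cx", "cy" (the principal point, pixels), "R" (3x3) and "t" (3): a world point X has camera coordinates R X + t. Camera axes: x right, y down, z forward; pixel columns grow to the right and rows downward; lengths in m; the calibration is good to about 2 mm. A picture is of the moment at which its call begins. camera_info takes no time and is no camera call.
- bot.finish_job(): hands the job in; it is judged then, once.
Trained networks look in the newest picture that a camera, given by its name, has taken for a name from the list of things; names that differ only in an ending like _2 or _b are one class to them, and where a whole thing is asked for, a point or a joint stands for the part that bears it (a point fixed in the world has none). Each returns a list of dicts, best first, with "score" (0 to 1); they miss things now and then, are a little off and sometimes report something else, mostly with a low value. They report only what shows in the picture. A call takes as long as a camera call. They do not tell look-alikes from the thing itself.
- bot.recognise(target, camera): "box" ([left, top, right, bottom] as shares, 0 to 1, of the picture: columns of its width, rows of its height, round what is visible of it).
- bot.trace(target, camera): "mask" (480x640 bool, what is visible of it) and "box" ([left, top, right, bottom] as shares, 0 to 1, of the picture: columns of its width, rows of its height, round what is visible of it).
- bot.mark_of(target, camera): "at" ([row, column] as shares, 0 to 1, of the picture: columns of its width, rows of its height: a listed point, or the origin of a listed thing).
The state is a dict: "time": time; "q": joint angles; "joint_vel": joint speeds; "joint_torque": joint torques, N m; "tool_pos": TCP position; "tcp_rot": TCP orientation; "wrist_force": force on the tool from outside, world axes, zero at the start; "torque": the same for the moment, N m; "width": opening from 0.0 (shut) to 1.0 (fully open); "grip_force": force on a finger pad.
Only numpy, scipy, OpenCV 4.12 (cv2) and the standard library are available. Lean on these libraries where they do the work, as an engineer would, in place of code of your own. Each camera call takes 0.05 s, during which the arm holds its last target. There are 200 camera calls.

## Working session

There is one attempt and no reset: what is moved stays moved. The work goes in short steps, Python scripts to look and compute and a tool call to move; the robot and the scene stay as the last step left them, time stands still between calls to the robot, and variables do not carry over. Pictures are saved under pics/ and viewed, at most 10 in all, crops included, and the job is handed in when it is done.

Besides the shell and the picture viewer there is one more tool, called after "Emit:" as name(argument=value, ...) on one line, values as JSON. servo_tool: Moves the arm, as the interface text tells. Shifts and turns lie within -1 to 1; 1 stands for 0.15 m of shift or 180 degrees of turn. Its arguments: {"type":"object","properties":{"series":{"type":"array","items":{"type":"array","items":{"type":"number"}}},"newtons":{"type":"number"}},"required":["series"]}

```bash
mkdir -p pics
cat > h.py <<'E'
from workcell import bot
import numpy as np, cv2
def cam(n):
    c=bot.camera_info(n); f=240/np.tan(np.radians(c['vertical_fov'])/2)
    return f,c['cx'],c['cy'],np.array(c['R']),np.array(c['t'])
def px(n,X):
    f,cx,cy,R,t=cam(n); p=R@np.array(X)+t; return np.array([cx+f*p[0]/p[2],cy+f*p[1]/p[2]])
def onz(n,u,v,z):
    f,cx,cy,R,t=cam(n); d=R.T@np.array([(u-cx)/f,(v-cy)/f,1]); o=-R.T@t
    return o+d*(z-o[2])/d[2]
def save(n,fn):
    im=bot.read_camera(n); cv2.imwrite(fn,im[:,:,::-1]); return im
E
python3 - <<'E'
from h import *
print({k:(np.round(v,3).tolist() if k in('tool_pos','tcp_rot','q','width') else 0) for k,v in bot.read_state().items()})
Z=dict(track=0,bay=.04,reader_top=.095,tote=.04,rack_top=.09,tube_center=.108,panel_mid=.012,short0=.048,beaker=0,dishes=0,washbottle=0,tipbox=0,carton=0)
for c in('scene','top'):
    save(c,f'pics/{c}0.png'); print(c, bot.camera_info(c))
    for k,z in Z.items():
        for d in bot.mark_of(k,c)[:5]:
            u,v=d['at'][1]*640,d['at'][0]*480
            print(c,k,round(d['score'],2),round(u),round(v),np.round(onz(c,u,v,z),3))
E
```

```text
{'time': 0, 'q': [1.174, 0.265, 1.605, -0.0, 1.274, -0.037], 'joint_vel': 0, 'joint_torque': 0, 'tool_pos': [0.237, 0.631, 0.23], 'tcp_rot': [-0.562, -3.09, 0.003], 'wrist_force': 0, 'torque': 0, 'grip_force': 0, 'width': 1.0}
scene {'vertical_fov': 56.30916472194219, 'cx': 325.28089166767546, 'cy': 233.001654243135, 'R': array([[-0.45877035,  0.88854833,  0.00341048],
       [ 0.4726683 ,  0.247292  , -0.84583175],
       [-0.75240577, -0.3864305 , -0.53343886]]), 't': array([ 0.20728909, -0.1853633 ,  1.61969968])}
scene track 0.92 327 264 [0.54 0.05 0.  ]
scene bay 0.89 295 243 [ 0.543 -0.045  0.04 ]
scene tote 0.95 353 259 [0.537 0.124 0.04 ]
scene tote 0.92 516 320 [0.581 0.526 0.04 ]
scene tote 0.69 399 235 [0.378 0.19  0.04 ]
scene rack_top 0.8 348 241 [0.539 0.11  0.09 ]
scene rack_top 0.69 395 221 [0.391 0.178 0.09 ]
scene rack_top 0.6 527 307 [0.591 0.537 0.09 ]
scene tube_center 0.71 375 240 [0.529 0.175 0.108]
scene panel_mid 0.73 223 214 [ 0.471 -0.348  0.012]
scene panel_mid 0.24 369 241 [0.405 0.114 0.012]
scene panel_mid 0.19 326 263 [0.553 0.055 0.012]
scene short0 0
[... 1345 characters left out ...]
 0.154 0.09 ]
top rack_top 0.74 145 254 [0.528 0.522 0.09 ]
top tube_center 0.49 272 250 [0.54  0.161 0.108]
top panel_mid 0.74 440 271 [ 0.487 -0.339  0.012]
top panel_mid 0.21 451 217 [ 0.65  -0.376  0.012]
top short0 0.63 279 255 [0.532 0.142 0.048]
top short0 0.62 294 255 [0.53  0.1   0.048]
top short0 0.54 291 215 [0.651 0.109 0.048]
top short0 0.4 310 253 [0.537 0.051 0.048]
top beaker 0.95 453 219 [ 0.645 -0.384  0.   ]
top beaker 0.53 292 253 [0.541 0.104 0.   ]
top dishes 0.7 280 255 [0.537 0.143 0.   ]
top washbottle 0.86 355 176 [ 0.78  -0.086  0.   ]
top tipbox 0.86 246 188 [0.742 0.246 0.   ]
top carton 0.87 181 330 [0.314 0.435 0.   ]
top carton 0.58 308 251 [0.548 0.057 0.   ]
```

View pics/scene0.png

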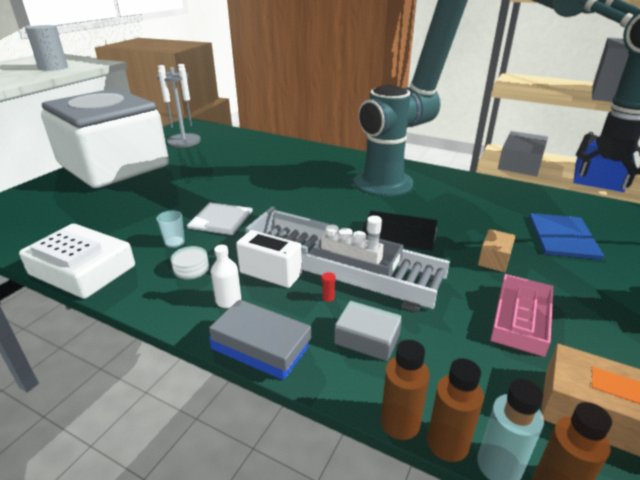

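View pics/top0.png

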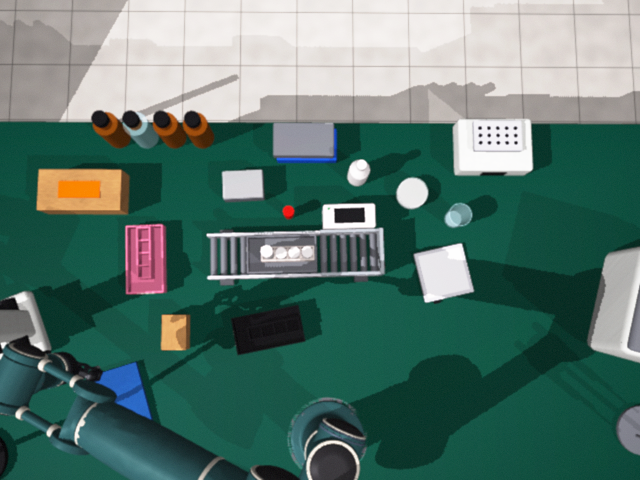

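The scene picture shows the grey tote on the track at about (350,250), with the tall tube at (375,228). In the top picture the tote is at (283,255) and the tube's cap at (266,252). The panel is at (443,272) and the reader at (349,215).

Look-alikes in the top picture: the grey tote on the rollers (283,255), the black tote (268,329), the pink tote (146,258) and a red short tube (288,211). I choose the grey tote, and as the tube the white-capped tall one in its +y-most cell. I'll check both in a crop.

Run:
```python
from h import *
im=cv2.imread('pics/top0.png')[200:300,200:400]
a=cv2.resize(im,None,fx=4,fy=4,interpolation=cv2.INTER_CUBIC)
s=cv2.imread('pics/scene0.png')[195:315,240:460]
b=cv2.resize(s,(800,436//1),interpolation=cv2.INTER_CUBIC)[:,:]
out=np.zeros((600,800,3),np.uint8); out[:400]=a; out[400:,:400]=cv2.resize(s,(400,200)); 
cv2.imwrite('pics/crop1.png',out)
tr=bot.trace('track','top')
for d in tr[:2]:
    print(d['score'],cv2.minAreaRect(np.argwhere(d['mask'])[:,::-1].astype(np.float32)))
for k in('tote','panel_mid','tube_center'):
  for c in('top','scene'):
    for d in bot.trace(k,c)[:3]: print(k,c,round(d['score'],2),np.round(np.array(d['box'])*[640,480,640,480]),cv2.minAreaRect(np.argwhere(d['mask'])[:,::-1].astype(np.float32)))
```

```text
0.63 ((457.7500305175781, 216.25), (22.62741470336914, 27.577163696289062), 45.0)
0.59 ((294.9087829589844, 243.5915985107422), (78.02522277832031, 177.31378173828125), 88.71746826171875)
tote top 0.94 [247. 236. 318. 273.] ((281.07672119140625, 254.0712432861328), (38.640174865722656, 69.50789642333984), 87.87889862060547)
tote top 0.83 [125. 226. 169. 295.] ((146.0, 259.0), (41.99999237060547, 69.99998474121094), 0.0)
tote top 0.55 [226. 303. 305. 356.] ((267.5384521484375, 329.1922912597656), (38.242645263671875, 70.40569305419922), 78.69007110595703)
tote scene 0.92 [364. 209. 438. 252.] ((400.0291442871094, 230.35494995117188), (73.71609497070312, 32.48859405517578), 7.9893269538879395)
tote scene 0.74 [312. 232. 404. 279.] ((357.59564208984375, 250.58677673339844), (88.13046264648438, 35.01336669921875), 15.64224624633789)
panel_mid top 0.71 [411. 247. 474. 307.] ((443.17572021484375, 273.683349609375), (52.713687896728516, 50.19560623168945), 75.57923126220703)
panel_mid scene 0.63 [186. 199. 254. 235.] ((219.48635864257812, 218.61602783203125), (62.80216979980469, 29.26873207
[... 166 characters left out ...]
4219)
tube_center top 0.58 [226. 170. 266. 204.] ((243.2726287841797, 185.72511291503906), (31.7259578704834, 41.66706848144531), 87.27368927001953)
tube_center top 0.35 [273. 246. 285. 257.] ((280.7500305175781, 252.75003051757812), (10.60660171508789, 9.899494171142578), 45.0)
tube_center scene 0.58 [363. 218. 384. 251.] ((373.503173828125, 233.92010498046875), (14.108719825744629, 34.09273910522461), 2.2906100749969482)
tube_center scene 0.53 [233. 210. 447. 311.] ((339.59356689453125, 265.40020751953125), (208.86691284179688, 72.00127410888672), 16.587337493896484)
tube_center scene 0.17 [336. 300. 398. 362.] ((367.25, 329.75), (62.929317474365234, 46.80170822143555), 18.434947967529297)
```

View pics/crop1.png

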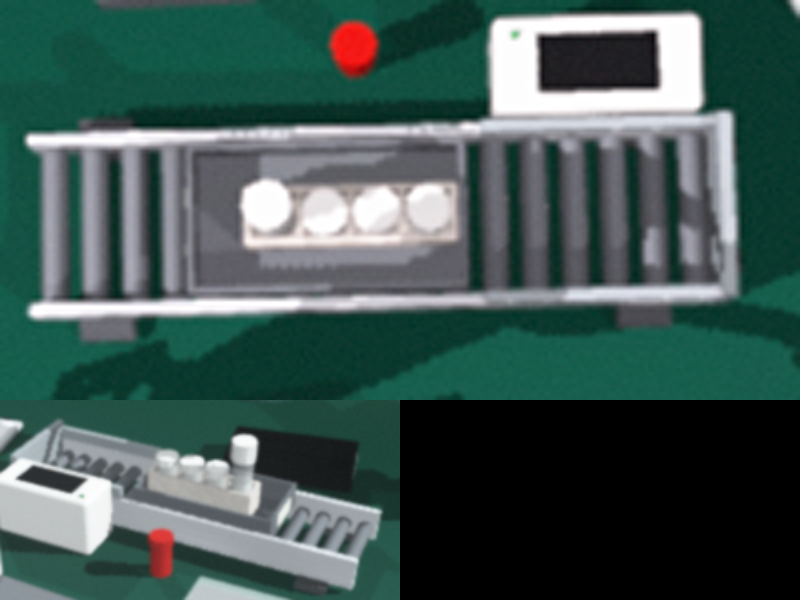

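The crop confirms it: the grey tote sits on the rollers between (247,237) and (317,273). The tall white-capped tube is in the +y-most cell at (266,251), and the black, pink and red look-alikes are elsewhere.

Run:
```python
from h import *
def P(u,v,z): return np.round(onz('top',200+u/4,200+v/4,z),4)
for n,a in dict(upL=(30,140,.06),upR=(470,130,.06),loL=(30,310,.06),loR=(540,301,.06),stopU=(722,118,.09),stopL=(722,296,.08),
  toteLU=(190,149,.08),toteLL=(190,292,.08),toteRU=(467,143,.08),toteRL=(467,286,.08),cap=(267,204,.168),s1=(324,212,.114),s2=(377,209,.114),s3=(430,208,.114),readL=(490,65,.095),readR=(702,60,.095)).items(): print(n,P(*a))
print('panel',onz('top',443.5,272.5,.012))
# scene cap top centre
for z in(.168,):print('cap scene',onz('scene',374.5,220,z),px('scene',[.54,.17,.168]),px('scene',[.54,.17,.048]))
```

```text
upL [0.5884 0.3511 0.06  ]
upR [0.5962 0.0302 0.06  ]
loL [0.4644 0.3487 0.06  ]
loR [ 0.471  -0.0205  0.06  ]
stopU [ 0.6011 -0.1507  0.09  ]
stopL [ 0.4734 -0.1502  0.08  ]
toteLU [0.5794 0.2326 0.08  ]
toteLL [0.4762 0.2314 0.08  ]
toteRU [0.584  0.0328 0.08  ]
toteRL [0.4805 0.033  0.08  ]
cap [0.5304 0.1712 0.168 ]
s1 [0.5304 0.1345 0.114 ]
s2 [0.5325 0.0971 0.114 ]
s3 [0.5333 0.0598 0.114 ]
readL [0.6386 0.0165 0.095 ]
readR [ 0.6425 -0.1362  0.095 ]
panel [ 0.48229965 -0.34840579  0.012     ]
cap scene [0.53679778 0.17402287 0.168     ] [372.40212807 220.20936418] [369.55043817 261.50380958]
```

Emit:
servo_tool(series=[[1, -0.9, 0, 0, 0, -0.19, 1], [1, -0.9, 0, 0, 0, -0.19, 1], [1, -0.9, 0, 0, 0, -0.19, 1], [1, -0.9, 0, 0, 0, -0.19, 1], [1, -0.9, 0, 0, 0, -0.19, 1], [1, -0.9, 0, 0, 0, -0.19, 1], [1, -0.9, 0, 0, 0, -0.19, 1]])

```text
time: 2.45
tool_pos: [0.3871, 0.4974, 0.2313]
tcp_rot: [-1.444, -2.789, -0.0]
wrist_force: [0.3, 0.1, -0.4]
width: -0.002
grip_force: 0.0
```

Emit:
servo_tool(series=[[0.95, -0.9, 0, 0, 0, -0.19, 1], [0.95, -0.9, 0, 0, 0, -0.19, 1], [0.95, -0.9, 0, 0, 0, -0.19, 1], [0.95, -0.9, 0, 0, 0, -0.19, 1], [0.95, -0.9, 0, 0, 0, -0.19, 1], [0.95, -0.9, 0, 0, 0, -0.19, 1], [0.95, -0.9, 0, 0, 0, -0.19, 1]])

```text
time: 3.15
tool_pos: [0.5288, 0.3635, 0.2311]
tcp_rot: [-2.198, -2.243, 0.0]
wrist_force: [-0.7, 0.2, 0.1]
width: -0.001
grip_force: 0.0
```

Emit:
servo_tool(series=[[0, -0.53, 0, 0, 0, 0, 1], [0, -0.53, 0, 0, 0, 0, 1], [0, -0.53, -0.2, 0, 0, 0, 1], [0, -0.53, -0.5, 0, 0, 0, 1], [0, -0.53, -0.8, 0, 0, 0, 1], [0, -0.53, -0.8, 0, 0, 0, 1]])

```text
time: 3.75
tool_pos: [0.5233, 0.2814, 0.1041]
tcp_rot: [-2.195, -2.241, 0.021]
wrist_force: [-1.2, -0.8, -1.5]
width: -0.002
grip_force: 0.0
```

Emit:
servo_tool(series=[[0, 0, -0.15, 0, 0, 0, 1], [0, 0, -0.32, 0, 0, 0, 1], [0, 0, -0.32, 0, 0, 0, 1], [0, 0, -0.32, 0, 0, 0, 1]])

```text
time: 4.15
tool_pos: [0.5303, 0.2836, 0.0649]
tcp_rot: [2.2, 2.242, 0.002]
wrist_force: [-0.3, 0.4, 0.2]
width: 0.002
grip_force: 0.0
```

Run:
```python
from h import *
a=save('scene','pics/t.png')[180:320,280:460]; b=save('top','pics/t2.png')[200:300,180:380]
o=np.zeros((600,640,3),np.uint8); o[:280,:360]=cv2.resize(a,None,fx=2,fy=2)[:,:,::-1]; o[280:600]=cv2.resize(b,(640,320),interpolation=2)[:,:,::-1]
cv2.imwrite('pics/crop2.png',o)
```

```text
(no output)
```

View pics/crop2.png

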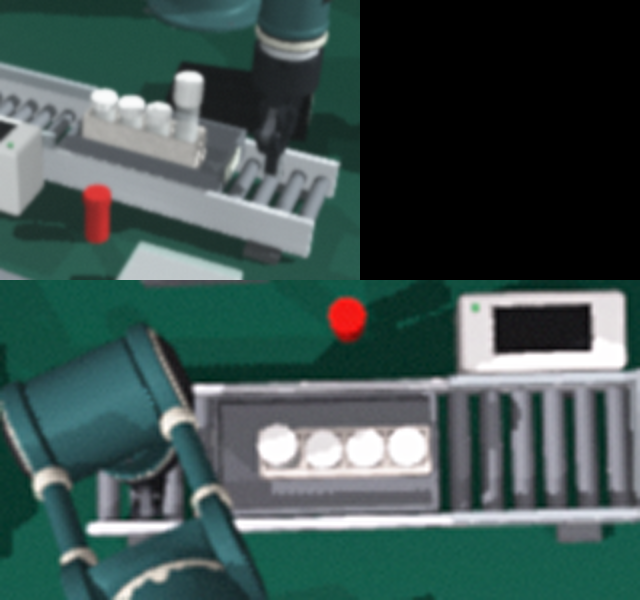

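The closed fingers are inside the rails behind the tote's +y wall, at about (270,155) in the crop. I'll push gently.

Emit:
servo_tool(series=[[0, -0.07, 0, 0, 0, 0, 1], [0, -0.14, 0, 0, 0, 0, 1], [0, -0.18, 0, 0, 0, 0, 1], [0, -0.21, 0, 0, 0, 0, 1], [0, -0.24, 0, 0, 0, 0, 1], [0, -0.27, 0, 0, 0, 0, 1], [0, -0.3, 0, 0, 0, 0, 1], [0, -0.33, 0, 0, 0, 0, 1], [0, -0.37, 0, 0, 0, 0, 1], [0, -0.42, 0, 0, 0, 0, 1], [0, -0.47, 0, 0, 0, 0, 1], [0.01, -0.53, 0, 0, 0, 0, 1], [0.01, -0.59, 0, 0, 0, 0, 1], [0.01, -0.65, 0, 0, 0, 0, 1], [0.01, -0.71, 0, 0, 0, 0, 1], [0.02, -0.77, 0, 0, 0, 0, 1], [0.02, -0.83, 0, 0, 0, 0, 1], [0.02, -0.89, 0, 0, 0, 0, 1], [0.02, -0.95, 0, 0, 0, 0, 1], [0.02, -1.0, 0, 0, 0, 0, 1]])

```text
time: 6.25
tool_pos: [0.5333, 0.1314, 0.0632]
tcp_rot: [2.202, 2.24, 0.0]
wrist_force: [0.4, 1.5, -0.3]
width: 0.003
grip_force: 0.9
```

Emit:
servo_tool(series=[[0, -0.05, 0, 0, 0, 0, 1], [0, -0.1, 0, 0, 0, 0, 1], [0, -0.15, 0, 0, 0, 0, 1], [0, -0.2, 0, 0, 0, 0, 1], [0.01, -0.24, 0, 0, 0, 0, 1], [0.01, -0.28, 0, 0, 0, 0, 1], [0.01, -0.32, 0, 0, 0, 0, 1], [0.01, -0.35, 0, 0, 0, 0, 1], [0.01, -0.38, 0, 0, 0, 0, 1], [0.01, -0.4, 0, 0, 0, 0, 1], [0.01, -0.42, 0, 0, 0, 0, 1]])

```text
time: 7.35
tool_pos: [0.5348, 0.069, 0.0633]
tcp_rot: [2.202, 2.24, 0.0]
wrist_force: [1.0, 0.9, -0.1]
width: 0.002
grip_force: 0.5
```

Run:
```python
from h import *
print(bot.read_state()['wrist_force'])
a=save('scene','pics/t3.png')[180:320,240:420]; b=save('top','pics/t4.png')[200:300,220:420]
o=np.zeros((600,640,3),np.uint8); o[:280,:360]=cv2.resize(a,None,fx=2,fy=2)[:,:,::-1]; o[280:600]=cv2.resize(b,(640,320),interpolation=2)[:,:,::-1]
cv2.imwrite('pics/crop3.png',o)
for d in bot.trace('tote','top')[:3]: print(d['score'],np.array(d['box'])*[640,480,640,480])
```

```text
[ 1.024404    0.88843663 -0.12871742]
0.97 [125.568 224.016 169.088 294.096]
0.71 [308.608 232.32  381.312 273.504]
```

View pics/crop3.png

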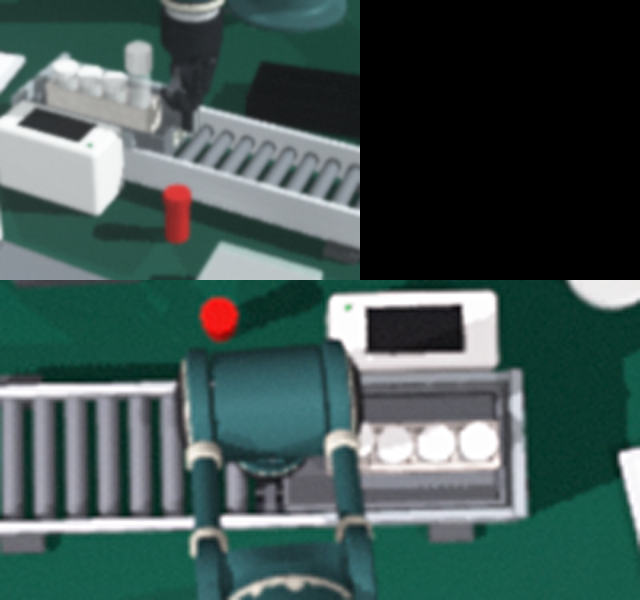

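The tote is nearly home: the stop is at about crop (518,440) and the tote's edge at (505,440). I'll push on slowly until the force rises.

Emit:
servo_tool(series=[[0, -0.02, 0, 0, 0, 0, 1], [0, -0.04, 0, 0, 0, 0, 1], [0, -0.05, 0, 0, 0, 0, 1], [0, -0.06, 0, 0, 0, 0, 1], [0, -0.06, 0, 0, 0, 0, 1]])

```text
time: 8.0
tool_pos: [0.5347, 0.0611, 0.0633]
tcp_rot: [-2.202, -2.239, -0.002]
wrist_force: [0.3, 5.1, -0.3]
width: 0.002
grip_force: 2.3
```

Emit:
servo_tool(series=[[0, -0.01, 0, 0, 0, 0, 1], [0, -0.02, 0, 0, 0, 0, 1], [0, -0.02, 0, 0, 0, 0, 1], [0, -0.02, 0, 0, 0, 0, 1]])

```text
time: 8.4
tool_pos: [0.5348, 0.061, 0.0634]
tcp_rot: [-2.201, -2.236, -0.008]
wrist_force: [1.1, 15.4, -1.2]
width: -0.001
grip_force: 7.6
```

The tote is firmly home: 15 N with no further movement. I'll retreat, rise and open.

Emit:
servo_tool(series=[[0, 0.05, 0, 0, 0, 0, 1], [0, 0.15, 0, 0, 0, 0, 1], [0, 0.4, 0, 0, 0, 0, 1], [0, 0.8, 0, 0, 0, 0, 1], [0, 1, 0.2, 0, 0, 0, 1], [0, 1, 0.5, 0, 0, 0, 0.5], [0, 1, 0.8, 0, 0, 0, 0], [0, 1, 1, 0, 0, 0, 0], [0, 1, 1, 0, 0, 0, 0], [0, 1, 1, 0, 0, 0, 0]])

```text
time: 9.4
tool_pos: [0.535, 0.2077, 0.2142]
tcp_rot: [2.201, 2.24, 0.002]
wrist_force: [0.3, 0.7, -0.9]
width: 0.848
grip_force: 0.0
```

Run:
```python
from h import *
a=save('scene','pics/t5.png')[180:320,240:440]; b=save('top','pics/t6.png')[215:295,300:400]
cv2.imwrite('pics/crop4.png',np.vstack([cv2.resize(a,(400,280),interpolation=2),cv2.resize(b,(400,320),interpolation=2)])[:,:,::-1])
for c in('top','scene'):
  for d in bot.trace('tote',c)[:3]: print(c,'tote',round(d['score'],2),np.round(np.array(d['box'])*[640,480,640,480],1))
  for k,z in(('tube_center',.108),('panel_mid',.012)):
   for d in bot.mark_of(k,c)[:2]: print(c,k,round(d['score'],2),onz(c,d['at'][1]*640,d['at'][0]*480,z))
```

```text
top tote 0.88 [309.3 233.9 381.8 273.3]
top tote 0.84 [122.  225.  167.2 292.6]
top tote 0.83 [232.3 304.9 303.9 357.3]
top tube_center 0.45 [ 0.54052237 -0.01291193  0.108     ]
top panel_mid 0.91 [ 0.47597618 -0.34080141  0.012     ]
scene tote 0.7 [251.9 219.8 337.1 258.8]
scene tote 0.65 [361.8 208.1 435.5 251.8]
scene tote 0.56 [494.1 277.4 551.6 354.1]
scene tube_center 0.57 [ 0.54132725 -0.01735987  0.108     ]
scene panel_mid 0.61 [ 0.46003263 -0.3655642   0.012     ]
```

View pics/crop4.png

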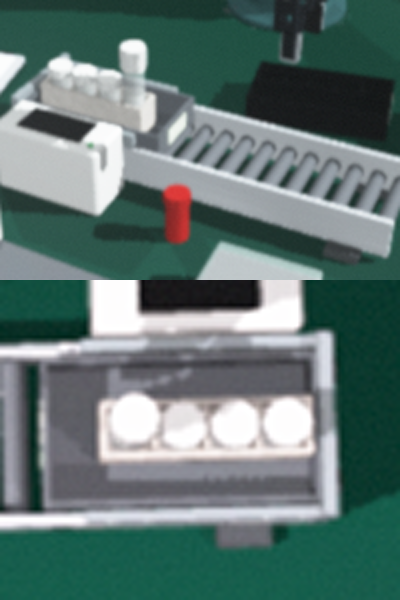

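The tote is home, with its edge against the stop at crop (318,420). The tall tube's cap is at crop (135,418) in the top view and (133,48) in the scene view.

Run:
```python
from h import *
print(onz('top',333.75,249.5,.168), onz('scene',306.5,203.5,.168), onz('scene',306.5,203.5,.165), px('scene',[.535,-.012,.168]))
p=cv2.imread('pics/t6.png'); g=p[235:320,400:485].min(2)>120
print(cv2.minAreaRect(np.argwhere(g)[:,::-1].astype(np.float32)))
```

```text
[ 0.53468888 -0.01160094  0.168     ] [ 0.5402225  -0.00811629  0.168     ] [ 0.5354251 -0.0108776  0.165    ] [306.17222465 202.28331957]
((43.10954666137695, 37.4747200012207), (51.19301986694336, 51.26797103881836), 77.00537872314453)
```

Emit:
servo_tool(series=[[0, -0.3, 0, 0, 0, 0, 0], [0, -0.6, 0, 0, 0, 0, 0], [0, -0.9, 0, 0, 0, 0, 0], [0, -1, 0, 0, 0, 0, 0], [0, -1, 0, 0, 0, 0, 0]])

```text
time: 10.3
tool_pos: [0.5346, 0.0553, 0.2131]
tcp_rot: [-2.206, -2.236, 0.001]
wrist_force: [-0.1, 0.8, 0.1]
width: 0.995
grip_force: 0.0
```

Emit:
servo_tool(series=[[0, -0.25, 0, 0, 0, 0, 0], [0, -0.46, 0, 0, 0, 0, 0], [0, -0.46, 0, 0, 0, 0, 0], [0, -0.46, -0.1, 0, 0, 0, 0], [0, -0.46, -0.2, 0, 0, 0, 0], [0, -0.46, -0.3, 0, 0, 0, 0], [0, -0.46, -0.4, 0, 0, 0, 0], [0, -0.46, -0.5, 0, 0, 0, 0], [0, -0.46, -0.54, 0, 0, 0, 0], [0, -0.46, -0.54, 0, 0, 0, 0], [0, -0.46, -0.54, 0, 0, 0, 0]])

```text
time: 11.4
tool_pos: [0.535, -0.0117, 0.1325]
tcp_rot: [2.202, 2.24, 0.0]
wrist_force: [-0.0, -0.0, -0.2]
width: 1.002
grip_force: 0.0
```

Emit:
servo_tool(series=[[0, 0, 0, 0, 0, 0, 1], [0, 0, 0, 0, 0, 0, 1], [0, 0, 0, 0, 0, 0, 1], [0, 0, 0, 0, 0, 0, 1], [0, 0, 0, 0, 0, 0, 1], [0, 0, 0, 0, 0, 0, 1], [0, 0, 0, 0, 0, 0, 1], [0, 0, 0, 0, 0, 0, 1], [0, 0, 0, 0, 0, 0, 1], [0, 0, 0, 0, 0, 0, 1], [0, 0, 0, 0, 0, 0, 1], [0, 0, 0, 0, 0, 0, 1]], newtons=40)

```text
time: 12.6
tool_pos: [0.5352, -0.0118, 0.1329]
tcp_rot: [2.202, 2.24, 0.001]
wrist_force: [-0.2, 0.4, 5.3]
width: 0.364
grip_force: 39.7
```

Emit:
servo_tool(series=[[0, 0, 0.04, 0, 0, 0, 1], [0, 0, 0.09, 0, 0, 0, 1], [0, 0, 0.15, 0, 0, 0, 1], [0, 0, 0.22, 0, 0, 0, 1], [0, 0, 0.3, 0, 0, 0, 1], [0, 0, 0.4, 0, 0, 0, 1], [0, 0, 0.5, 0, 0, 0, 1], [0, 0, 0.6, 0, 0, 0, 1], [0, 0, 0.7, 0, 0, 0, 1], [0, 0, 0.8, 0, 0, 0, 1], [0, 0, 0.9, 0, 0, 0, 1], [0, 0, 1, 0, 0, 0, 1], [0, 0, 1, 0, 0, 0, 1]])

```text
time: 13.9
tool_pos: [0.5362, -0.0118, 0.2855]
tcp_rot: [2.2, 2.238, 0.005]
wrist_force: [-0.4, -0.0, -0.4]
width: 0.366
grip_force: 39.8
```

Run:
```python
from h import *
a=save('scene','pics/t7.png')[120:300,180:420]; b=save('top','pics/t8.png')[200:300,280:480]
cv2.imwrite('pics/crop5.png',np.vstack([cv2.resize(a,(400,300),interpolation=2),cv2.resize(b,(400,200),interpolation=2)])[:,:,::-1])
```

```text
(no output)
```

View pics/crop5.png

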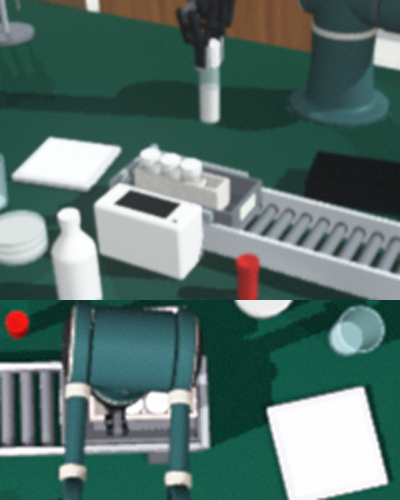

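The tube hangs upright in the gripper at crop (210,85), the tote is still home and the three short tubes are in the rack. Now I'll take it over the panel.

Emit:
servo_tool(series=[[-0.06, -0.15, 0, 0, 0, -0.02, 1], [-0.12, -0.35, 0, 0, 0, -0.05, 1], [-0.17, -0.6, 0, 0, 0, -0.08, 1], [-0.22, -0.8, 0, 0, 0, -0.11, 1], [-0.22, -1, 0, 0, 0, -0.11, 1], [-0.22, -1, 0, 0, 0, -0.11, 1], [-0.22, -1, 0, 0, 0, -0.11, 1]])

```text
time: 14.7
tool_pos: [0.501, -0.1618, 0.281]
tcp_rot: [-2.554, -1.825, 0.001]
wrist_force: [0.6, -0.5, -0.4]
width: 0.361
grip_force: 39.8
```

Emit:
servo_tool(series=[[-0.06, -0.2, 0, 0, 0, -0.02, 1], [-0.12, -0.4, 0, 0, 0, -0.05, 1], [-0.17, -0.6, 0, 0, 0, -0.08, 1], [-0.22, -0.8, 0, 0, 0, -0.095, 1], [-0.22, -1, 0, 0, 0, -0.095, 1], [-0.22, -1, 0, 0, 0, -0.095, 1], [-0.22, -1, 0, 0, 0, -0.095, 1]])

```text
time: 15.4
tool_pos: [0.4687, -0.3108, 0.2815]
tcp_rot: [-2.796, -1.427, 0.0]
wrist_force: [-0.2, 0.2, -1.6]
width: 0.364
grip_force: 39.9
```

Emit:
servo_tool(series=[[0, -0.02, -0.02, -0.02, -0.028, 0, 1], [0, -0.04, -0.03, -0.04, -0.056, 0, 1], [0, -0.06, -0.05, -0.06, -0.083, 0, 1], [0, -0.09, -0.07, -0.085, -0.118, 0, 1], [0, -0.12, -0.09, -0.11, -0.153, 0, 1], [0, -0.15, -0.1, -0.13, -0.18, 0, 1], [0, -0.17, -0.12, -0.146, -0.203, 0, 1], [0, -0.17, -0.12, -0.146, -0.203, 0, 1], [0, -0.17, -0.12, -0.146, -0.203, 0, 1], [0, -0.17, -0.12, -0.146, -0.203, 0, 1], [0, -0.17, -0.12, -0.146, -0.203, 0, 1], [0, -0.17, -0.12, -0.146, -0.203, 0, 1]])

```text
time: 16.6
tool_pos: [0.4697, -0.3377, 0.2657]
tcp_rot: [2.14, 1.093, 0.456]
wrist_force: [0.6, -1.0, -0.8]
width: 0.361
grip_force: 40.2
```

Run:
```python
from h import *
from scipy.spatial.transform import Rotation as R
s=bot.read_state(); z=R.from_rotvec(s['tcp_rot']).as_matrix()[:,2]
c=np.array(s['tool_pos'])+.0245*z
print(s['time'],z,np.degrees(np.arccos(-z[2])),c,np.hypot(*(c[:2]-[.482,-.348])),s['grip_force'],np.abs(s['joint_vel']).max())
a=save('scene','pics/t9.png')[100:300,120:400]; b=save('top','pics/t10.png')[200:320,280:500]
cv2.imwrite('pics/crop6.png',np.vstack([cv2.resize(a,(420,300),interpolation=2),cv2.resize(b,(420,229),interpolation=2)])[:,:,::-1])
```

```text
16.6 [ 0.57491193 -0.41310824 -0.70627038] 45.06773235774611 [ 0.48377763 -0.3478356   0.24839977] 0.001785218764946608 40.17172336578369 0.012173375931598278
```

View pics/crop6.png

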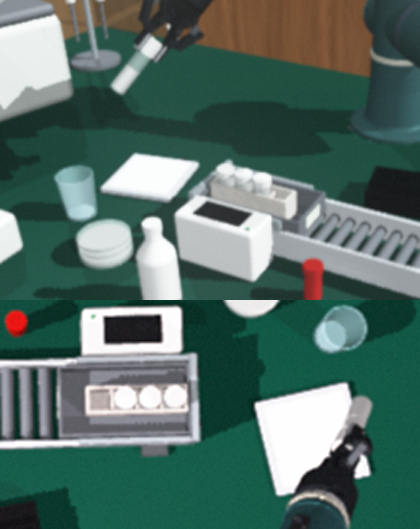

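The tube is held at about 45° over the panel, cap end up, at top crop (358,420). The tote is home with three short tubes in it, and the bystanders are where they were.

Emit:
servo_tool(series=[[0, 0, 0, 0, 0, 0, 1], [0, 0, 0, 0, 0, 0, 1], [0, 0, 0, 0, 0, 0, 1], [0, 0, 0, 0, 0, 0, 1], [0, 0, 0, 0, 0, 0, 1]])

```text
time: 17.2
tool_pos: [0.4686, -0.3372, 0.2642]
tcp_rot: [2.141, 1.093, 0.456]
wrist_force: [-0.3, 0.2, -0.7]
width: 0.362
grip_force: 40.2
```

```bash
python3 -c "
from workcell import bot
print(bot.finish_job())"
```

```text
the job is handed in; nothing more can be done
None
```

I handed the job in at about 17 s, with the tote home against the stop and the tall tube held still at about 45°, cap up, over the panel's middle and about 0.25 m above the bench; no verdict came back.

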